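# Deburr the bore edge of a tube end

## Robot

A 6-joint arm with a two-finger parallel gripper is mounted at the origin on a cart in front of the work surface, level with it; the furniture and walls round the work are solid. World frame = base frame: x ahead of the robot, y to its left, z up, the work surface at z = 0. Lengths are in m, angles in rad, forces in N, time in s.
With the tool pointing down it reaches from about 0.3 to 0.875 m from the base axis. Payload 6.4 kg.
Tool frame: the origin (TCP) lies midway between the tips of the shut fingers; the grasp point (between the pads) lies ctrl.grip_depth behind it (ctrl.grip_depth is the distance from the TCP to the grasp point, in m); x points along the fingers, y is the direction in which the jaws open and shut, and the axes are right-handed (so a half turn about x gives the same grasp; the last joint's range is limited). The gripper opens to 85 mm and grips with 20 to 120 N. Pads are 22 mm wide; open, the fingers measure 114 mm over their backs; the gripper's body (76 mm by 85 mm) begins 54 mm behind the grasp point. The pads swing forward as they close: fully open they stand 13 mm farther back than shut.
Start: joints at [-1.45, 0.181, 1.607, -0, 1.354, -0.206], TCP at [0.185, -0.545, 0.231] pointing down, gripper open.
Joint ranges: [-2.99, 2.99], [-0.89, 2.07], [0.3, 2.58], [-1.14, 4.28], [0, 2.63], [-3.12, 3.12]. Speed limits (rad/s): [2.57, 2.57, 3.01, 3.14, 3.14, 3.14].

## Interface

Orientations are given as a unit quaternion [w, x, y, z].
In Python, from bench import ctrl gives the robot as it stands.
- The arm moves only by the tool carry_out, never from a script. Its argument "motion" is one flat list of numbers, 7 for each row, row after row: the turn, a rotation vector about the tool's x, y, z in degrees, then the shift along the tool's x, y, z in m, then the gripper's target within -1 to 1 (shut at 1, half-way at 0, fully open at -1). A call has 1 to 10 rows; each row shifts and turns the pose as measured when the row begins, along the tool's axes as they then stand; what a row does not reach is not made up. A row lasts 1/10 s, in which the tool goes at most 50 mm and 8.59 degrees, less where a joint would pass 70% of its speed; a pose out of reach is approached as far as the arm can. A call with a gripper value outside its range is refused whole. The fingers move at their own pace and stop on an object; the grip force is fixed at half the most. Time passes only in rows, so rows that do not move let the fingers close. It gives the time, the measured TCP pose, the force and the opening at its end, in the units of the state.
- ctrl.get_obs(): the state, without advancing time (a new reading comes with each control period).
- ctrl.camera(name): name is "scene" or "top" or "wrist"; returns the picture (384x512x3 uint8, blue, green, red); there is no depth.
- ctrl.camera_params(name): a dict with "mtx" (3x3 intrinsics, pixels), "pose" (4x4, takes a point from camera to world coordinates); the wrist camera has in their place "hand_eye" (4x4, takes a point from camera to tool coordinates, whose origin is the TCP and whose axes are the tool frame's). Camera axes: x right, y down, z forward; pixel columns grow to the right and rows downward; lengths in m; the calibration is good to about 2 mm. The wrist camera is an equidistant fisheye: a pixel r from the principal point sees the ray r / f radians off the axis. A picture is of the moment at which its call begins: read the wrist's pose just before it. camera_params takes no time and is no camera call.
- ctrl.hand_in(): hands the job in, once; it reports no verdict.
Trained networks look in the newest picture that a camera, given by its name, has taken for a name from the list of things; names that differ only in an ending like _2 or _b are one class to them, and where a whole thing is asked for, a point or a joint stands for the part that bears it (a point fixed in the world has none). Each returns a list of dicts, best first, with "conf" (0 to 1); they miss things now and then, are a little off and sometimes report something else, mostly with a low value. They report only what shows in the picture. A call takes as long as a camera call. They do not tell look-alikes from the thing itself.
- ctrl.boxes_of(camera, thing): "point" ([x, y, z] in m, in the coordinates of the camera as it stood for that picture, good to about 4 mm: the middle of the surface that is visible of it).
- ctrl.trace(camera, thing): "pixels" (384x512 bool, what is visible of it).
- ctrl.landmark_of(camera, thing): "point" ([x, y, z] in m, in the coordinates of the camera as it stood for that picture, good to about 4 mm: a listed point, or the origin of a listed thing).
The state is a dict: "time_s": time; "q": joint angles; "dq": joint speeds; "joint_efforts": joint torques, N m; "eef_pos": TCP position; "eef_rot": TCP orientation; "wrist_force": force on the tool from outside, world axes, zero at the start; "torque": the same for the moment, N m; "opening": opening from 0.0 (shut) to 1.0 (fully open).
Only numpy, scipy, OpenCV 4.12 (cv2) and the standard library are available. Lean on these libraries where they do the work, as an engineer would, in place of code of your own. Each camera call takes 0.05 s, during which the arm holds its last target. There are 200 camera calls.

## Task

Take the hand deburring tool out of its stand and, holding it upright with about half of its cone-shaped blade below the rim, run the blade all the way round the inner edge of the upright tube's mouth: begin on the side of the holder's thumbscrew, go counter-clockwise as seen from above, and keep the blade in light, steady sideways contact (about 4 N, never above 7 N) until it is back at the thumbscrew. Then put the tool back upright in its stand, fully home, and let go; do not disturb the loupe, vial and suction cup nearby.

Things in the scene. Friction and masses are not known exactly. Their poses are not given: they have to be found in the camera images.
- tool_grip (a point): Centre of the deburring tool's upright square dark grey handle, 24 x 24 mm, 60 mm high; axes square to its faces, z up. Below it a 4 mm thick collar 30 mm across, an 8 mm shank and the steel cone blade. At the start the collar rests on the stand's top, the blade hangs in its hole and this centre is 34 mm above the stand's top.
- tool_tip (a point): Lower tip of the tool's blade, on the tool's axis, 68 mm straight below tool_grip (z up along the tool). The blade is a cone 18 mm high, 5 mm across at the tip and 16 mm across at its upper end; the collar's underside is 34 mm above the tip.
- deburrer: The same deburring tool as a whole; origin at the tip of the blade, z up along its axis, 98 mm tall overall, 0.1 to 0.16 kg. Held firmly by the handle, its tip gives sideways by roughly 0.5 mm per newton. With half the cone below the rim, touching the 48 mm bore puts the tip about 19 mm from the bore's own axis.
- stand_mouth (a point): Centre of the round hole in the top of the aluminium tool stand (fixed to the table); the hole is 22 mm across, goes right through the 44 mm high, 60 x 60 mm block, and this point lies at the top face. Block's foot is 96 mm long along its y, 8 mm high. z up.
- holder: Fixed round dark holder: foot 108 mm across, aluminium cup 87 mm across to 44 mm height. Origin under its centre, z up, x out through its only thumbscrew (reaches 63 mm from the centre, 30 mm up). In the cup, held firm, stands a steel tube, 66 mm outside, 48 mm bore, rim 100 to 104 mm above the table. The tube stands off the holder's centre by up to 4.5 mm in x and in y, and no reading shows this.
- mouth (a point): Point on the holder's centre line 104 mm above the table, axes as the holder's (x towards the thumbscrew). The tube's real rim centre lies within 4.5 mm of it in x and in y and 0 to 4 mm below it. The blade's tip counts as properly in the bore's edge from 5 to 17 mm below this point.
- mouth_a (a point): The same point as mouth, axes turned 22.5 degrees counter-clockwise from above (used only for judging).
- mouth_b (a point): The same point as mouth, axes turned 67.5 degrees counter-clockwise from above (used only for judging).
- loupe: Bystander: black stand loupe, 36 mm across, 32 mm high; origin under its centre.
- vial_0: Bystander: sample vial with cap, 21 mm across, 46 mm high; origin under its centre.
- suction_cup_0: Bystander: small bellows suction cup, 25 mm across, 30 mm high; origin under its centre.
There are look-alikes about, which are no part of the job. What is shaped like the holder but pink is not meant.

How it is judged:
By the outcome, as a careful person would: the job done as asked, in the order asked, and still so for the second after the job is handed in, with the robot touching nothing.
It also fails if it takes over 72 s, if anything falls off the work surface, if the arm or the gripper's body presses on something with over 40 N, if the wrist force passes 120 N, or if a joint passes its speed limit or range.

## Working session

There is one attempt and no reset: what is moved stays moved. The work goes in short steps, Python scripts to look and compute and a tool call to move; the robot and the scene stay as the last step left them, time stands still between calls to the robot, and variables do not carry over. Pictures are saved under pics/ and viewed, about 8 in all and at most 12, crops included, and the job is handed in when it is done.

Besides the shell and the picture viewer there is one more tool, called after "Emit:" in YAML: its name, and indented under it one key for each argument. carry_out: Moves the arm, as the interface text tells. Its arguments: {"type":"object","properties":{"motion":{"type":"array"}},"required":["motion"]}

```bash
ls; mkdir -p pics; cat > h.py <<'E'
import numpy as np, cv2
from bench import ctrl
from scipy.spatial.transform import Rotation as R
def Rt(q): return R.from_quat([q[1],q[2],q[3],q[0]])
def towld(cam,p,obs=None):
    c=ctrl.camera_params(cam)
    p=np.append(p,1)
    if cam=='wrist':
        o=obs or ctrl.get_obs()
        t=np.array(c['hand_eye'])@p
        return Rt(o['eef_rot']).apply(t[:3])+o['eef_pos']
    return (np.array(c['pose'])@p)[:3]
E
python3 - <<'E'
from h import *
o=ctrl.get_obs(); print({k:np.round(v,3) for k,v in o.items()}, ctrl.grip_depth)
print(Rt(o['eef_rot']).as_matrix().round(3))
ims=[]
for c in ['scene','top']:
    im=ctrl.camera(c); cv2.imwrite(f'pics/{c}0.png',cv2.resize(im,(800,600),interpolation=cv2.INTER_CUBIC)); cv2.imwrite(f'pics/{c}_raw.png',im)
    P=ctrl.camera_params(c); print(c,np.round(P['mtx'],1).tolist(),np.round(P['pose'],3).tolist())
    for t in ['tool_grip','stand_mouth','holder','mouth','deburrer','loupe','vial_0','suction_cup_0']:
        for d in ctrl.landmark_of(c,t): 
            p=np.array(d['point']); px=np.array(P['mtx'])@(p/p[2])
            print(c,t,round(d['conf'],2),towld(c,p).round(3),px[:2].round())
print(ctrl.get_obs()['time_s'])
E
```

```text
pics
{'time_s': np.float64(0.0), 'q': array([-1.45 ,  0.182,  1.608, -0.   ,  1.354, -0.206]), 'dq': array([-0.001, -0.   ,  0.001,  0.   , -0.001,  0.001]), 'joint_efforts': array([-2.0000e-03, -4.4489e+01, -3.5134e+01, -0.0000e+00,  9.0000e-03,
        0.0000e+00]), 'eef_pos': array([ 0.185, -0.544,  0.23 ]), 'eef_rot': array([ 0.114,  0.698,  0.116, -0.698]), 'wrist_force': array([ 1.259, -0.313, -0.571]), 'torque': array([-0.001, -0.003,  0.015]), 'opening': np.float64(1.001)} 0.0187
[[-0.     0.321 -0.947]
 [ 0.002 -0.947 -0.321]
 [-1.    -0.002 -0.   ]]
scene [[480.0, 0.0, 258.1], [0.0, 480.0, 196.5], [0.0, 0.0, 1.0]] [[0.795, -0.246, 0.555, -0.145], [-0.607, -0.314, 0.73, -0.879], [-0.005, -0.917, -0.399, 0.633], [0.0, 0.0, 0.0, 1.0]]
scene tool_grip 0.51 [0.434 0.253 0.078] [180. 200.]
scene stand_mouth 0.59 [0.435 0.255 0.045] [180. 210.]
scene holder 0.92 [ 0.787 -0.174  0.004] [376. 244.]
scene mouth 0.97 [ 0.793 -0.175  0.1  ] [381. 210.]
scene mouth 0.87 [ 0.792 -0.178  0.102] [382. 210.]
scene mouth 0.58 [ 0.786 -0.176  0.102] [380. 211.]
scene deburrer 0.55 [0.436 0.25
[... 473 characters left out ...]
r 0.55 [ 0.787 -0.168  0.003] [307. 106.]
top mouth 0.88 [ 0.786 -0.176  0.099] [314.  87.]
top mouth 0.84 [ 0.786 -0.175  0.101] [314.  86.]
top mouth 0.8 [ 0.616 -0.171  0.105] [344. 142.]
top mouth 0.68 [ 0.785 -0.179  0.103] [315.  86.]
top mouth 0.66 [ 0.614 -0.168  0.106] [343. 143.]
top mouth 0.6 [ 0.616 -0.172  0.103] [344. 142.]
top deburrer 0.73 [0.437 0.253 0.043] [213. 286.]
top deburrer 0.43 [0.436 0.251 0.012] [216. 287.]
top loupe 0.56 [ 0.617 -0.17   0.103] [343. 142.]
top loupe 0.48 [ 0.388 -0.046 -0.004] [333. 255.]
top vial_0 0.51 [ 0.435  0.131 -0.   ] [261. 267.]
top vial_0 0.45 [0.435 0.254 0.078] [211. 286.]
top suction_cup_0 0.57 [ 0.509 -0.15  -0.001] [347. 196.]
0.9
```

```bash
python3 - <<'E'
import cv2,numpy as np
a=cv2.imread('pics/scene_raw.png');b=cv2.imread('pics/top_raw.png')
b2=b[60:330,150:430]
cv2.imwrite('pics/c1.png',cv2.resize(b2,None,fx=2.2,fy=2.2,interpolation=cv2.INTER_CUBIC))
E
```

```text
(no output)
```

View pics/scene0.png

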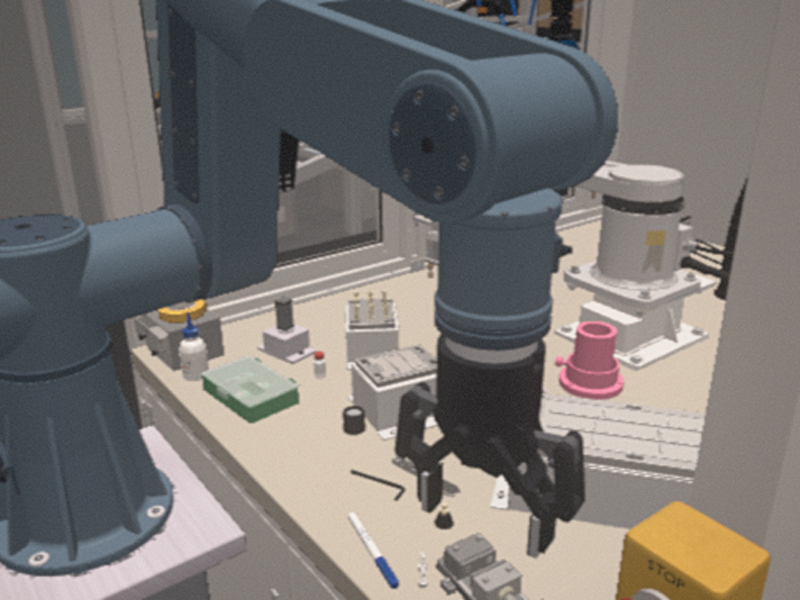

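View pics/c1.png

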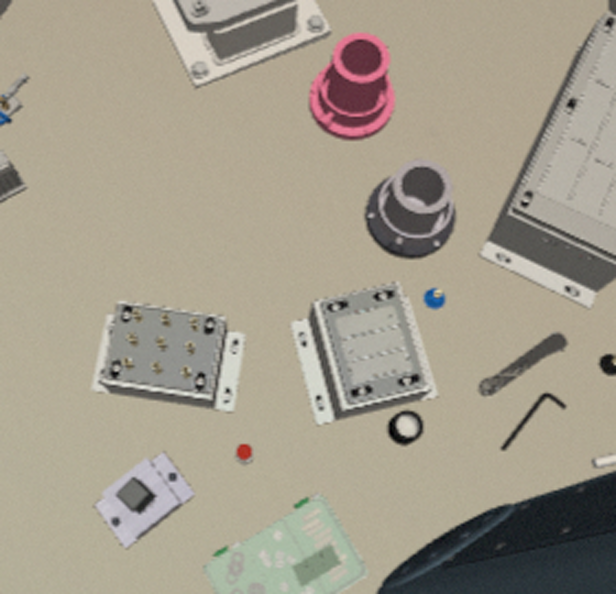

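The pictures show the tool in its stand at crop px (135,493). Two holder-shaped things are visible: the pink one at crop (355,85) and a dark/aluminium one at crop (412,205), world about (0.615, -0.170). The dark one is meant, because pink is excluded. I'm moving over it for a close look at the thumbscrew.

Emit:
carry_out:
  motion: [0,0,0,-0.007,-0.0225,-0.041,-1,0,0,0,-0.007,-0.0225,-0.041,-1,0,0,0,-0.007,-0.0225,-0.041,-1,0,0,0,-0.007,-0.0225,-0.041,-1,0,0,0,-0.007,-0.0225,-0.041,-1,0,0,0,-0.007,-0.0225,-0.041,-1,0,0,0,-0.007,-0.0225,-0.041,-1,0,0,0,-0.007,-0.0225,-0.041,-1,0,0,0,-0.007,-0.0225,-0.041,-1,0,0,0,-0.007,-0.0225,-0.041,-1]

```text
time_s: 1.9
eef_pos: [0.5087, -0.1926, 0.3037]
eef_rot: [0.112, 0.699, 0.11, -0.698]
wrist_force: [0.2, -1.7, 0.5]
opening: 1.0
```

```bash
cat >> h.py <<'E'
def ray_top(uv,z,cam='top'):
    P=ctrl.camera_params(cam);T=np.array(P['pose']);d=T[:3,:3]@np.linalg.solve(np.array(P['mtx']),[uv[0],uv[1],1])
    s=(z-T[2,3])/d[2]; return T[:3,3]+s*d
def ray_wrist(uv,z,o):
    P=ctrl.camera_params('wrist');M=np.array(P['mtx']);H=np.array(P['hand_eye'])
    v=np.array([(uv[0]-M[0,2]),(uv[1]-M[1,2])]);r=np.hypot(*v);th=r/M[0,0]
    d=np.array([*(np.sin(th)*v/max(r,1e-9)),np.cos(th)])
    Rw=Rt(o['eef_rot']);d=Rw.apply(H[:3,:3]@d);c=Rw.apply(H[:3,3])+o['eef_pos']
    return c+(z-c[2])/d[2]*d
E
python3 - <<'E'
from h import *
o=ctrl.get_obs(); print(o['eef_pos'],Rt(o['eef_rot']).as_matrix().round(3).tolist(),o['wrist_force'])
im=ctrl.camera('wrist'); cv2.imwrite('pics/w1raw.png',im); cv2.imwrite('pics/w1.png',cv2.resize(im,(800,600),interpolation=cv2.INTER_CUBIC))
P=ctrl.camera_params('wrist'); print(np.round(P['mtx'],1).tolist(),np.round(P['hand_eye'],3).tolist())
for t in ['holder','mouth','loupe','suction_cup_0']:
    for d in ctrl.landmark_of('wrist',t): print(t,round(d['conf'],2),towld('wrist',d['point'],o).round(3))
for c in [(97,505),(128,545),(165,455),(192,490)]:
    print(ray_top((c[0]/2.2+150,c[1]/2.2+60),0.008).round(3))
E
```

```text
[ 0.50874871 -0.19261745  0.30370972] [[0.002, 0.309, -0.951], [-0.003, -0.951, -0.309], [-1.0, 0.003, -0.001]] [ 0.22510934 -1.73960877  0.45720656]
[[297.3, 0.0, 257.2], [0.0, 297.3, 193.9], [0.0, 0.0, 1.0]] [[0.001, -0.301, 0.954, -0.143], [1.0, 0.001, -0.0, 0.0], [-0.0, 0.954, 0.301, -0.077], [0.0, 0.0, 0.0, 1.0]]
holder 0.64 [ 0.616 -0.168  0.003]
mouth 0.87 [ 0.614 -0.17   0.106]
mouth 0.82 [ 0.62  -0.175  0.104]
mouth 0.59 [ 0.62  -0.167  0.104]
loupe 0.77 [ 0.392 -0.047 -0.001]
suction_cup_0 0.72 [ 0.508 -0.151  0.001]
[0.452 0.302 0.008]
[0.398 0.286 0.008]
[0.471 0.212 0.008]
[0.424 0.2   0.008]
```

View pics/w1.png

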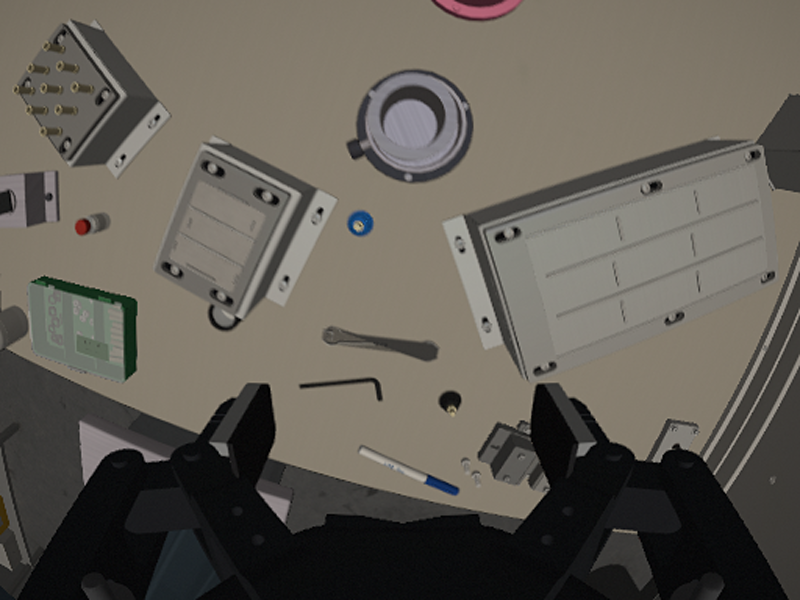

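The thumbscrew shows at view px (357,148), on the holder's left/near side. The blue suction cup is at (360,223), the vial at (90,225) and the loupe at (225,315). Next I go above the tool.

Emit:
carry_out:
  motion: [0,0,0,0.012,-0.0435,-0.0065,-1,0,0,0,0.012,-0.0435,-0.0065,-1,0,0,0,0.012,-0.0435,-0.0065,-1,0,0,0,0.012,-0.0435,-0.0065,-1,0,0,0,0.012,-0.0435,-0.0065,-1,0,0,0,0.012,-0.0435,-0.0065,-1,0,0,0,0.012,-0.0435,-0.0065,-1,0,0,0,0.012,-0.0435,-0.0065,-1,0,0,0,0.012,-0.0435,-0.0065,-1,0,0,0,0.012,-0.0435,-0.0065,-1]

```text
time_s: 3.15
eef_pos: [0.4369, 0.2319, 0.1751]
eef_rot: [0.1, 0.701, 0.094, -0.7]
wrist_force: [0.8, -0.2, -0.1]
opening: 1.003
```

```bash
python3 - <<'E'
from h import *
o=ctrl.get_obs(); print(o['eef_pos'].round(4),Rt(o['eef_rot']).as_matrix().round(4).tolist(),o['wrist_force'])
im=ctrl.camera('wrist'); cv2.imwrite('pics/w2raw.png',im); cv2.imwrite('pics/w2.png',cv2.resize(im[100:384,100:420],(800,710))[:600])
for t in ['tool_grip','stand_mouth','vial_0','deburrer']:
    for d in ctrl.landmark_of('wrist',t): print(t,round(d['conf'],2),towld('wrist',d['point'],o).round(4))
o2=ctrl.get_obs(); print(o2['eef_pos'].round(4),o2['wrist_force'],o2['time_s'])
# thumbscrew direction from the first wrist picture
ow=dict(eef_pos=np.array([0.5087,-0.1926,0.3037]),eef_rot=R.from_matrix(np.array([[0.002,0.309,-0.951],[-0.003,-0.951,-0.309],[-1,0.003,-0.001]])).as_quat()[[3,0,1,2]])
s=ray_wrist((357/1.5625,148/1.5625),0.03,ow); print('screw',s, np.degrees(np.arctan2(s[1]+0.170,s[0]-0.616)),np.hypot(s[1]+.17,s[0]-.616))
E
```

```text
[0.4369 0.2319 0.1751] [[0.0023, 0.2717, -0.9624], [-0.0083, -0.9623, -0.2717], [-1.0, 0.0087, 0.0001]] [ 0.75683213 -0.22670615 -0.07265588]
tool_grip 0.71 [0.4376 0.249  0.0832]
stand_mouth 0.95 [0.4342 0.2508 0.0461]
vial_0 0.9 [ 4.359e-01  1.307e-01 -1.000e-04]
deburrer 0.93 [0.4381 0.2524 0.0096]
[0.4373 0.2308 0.1755] [-0.52217539 -0.28697075 -0.15206274] 3.4
screw [ 0.58115983 -0.12826989  0.03      ] 129.85826404683445 0.054362117061326355
```

View pics/w2.png

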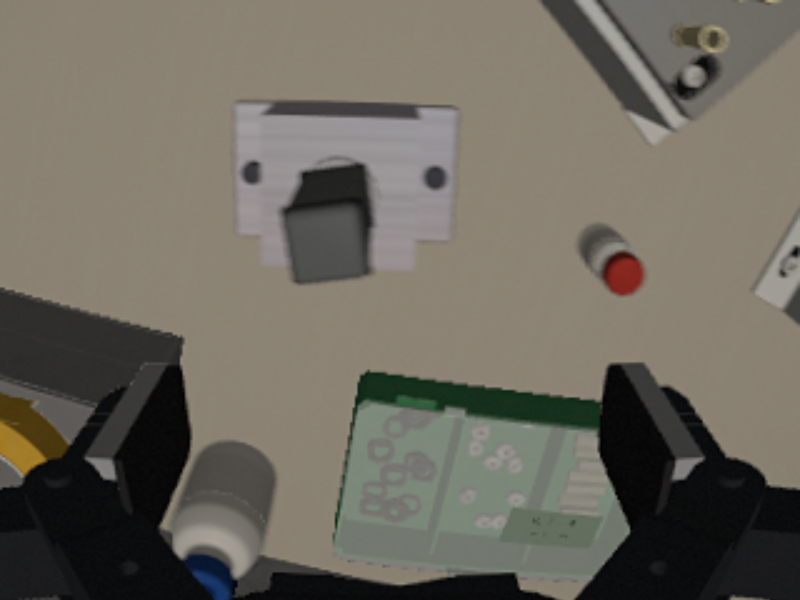

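The handle's top has corners at view px (285,208), (368,203), (368,273) and (296,282), turned a few degrees relative to the stand. The glue bottle at (210,530) and the vial at (620,270) are clear of the fingers' path. I'll work out the grasp yaw.

```bash
python3 - <<'E'
from h import *
o=dict(eef_pos=np.array([0.4369,0.2319,0.1751]),eef_rot=ctrl.get_obs()['eef_rot'])
f=lambda v,z: ray_wrist((v[0]/2.5+100,v[1]/2.5+100),z,o)
c=np.array([f(v,.108) for v in [(285,208),(368,203),(368,273),(296,282)]])
print(c.round(4),c.mean(0))
for i in range(4):
    d=c[(i+1)%4]-c[i]; print(np.degrees(np.arctan2(d[1],d[0]))%90,np.hypot(*d[:2]))
c=np.array([f(v,.008) for v in [(237,100),(457,107),(452,240),(237,235)]])
print(c.round(4),c.mean(0))
for i in range(4):
    d=c[(i+1)%4]-c[i]; print(np.degrees(np.arctan2(d[1],d[0]))%90,np.hypot(*d[:2]))
print(f((210,570),.1))
y=Rt(o['eef_rot']).as_matrix()[:,1];print(np.degrees(np.arctan2(y[1],y[0]))%90)
E
```

```text
[[0.4462 0.2669 0.108 ]
 [0.4543 0.2437 0.108 ]
 [0.4332 0.2379 0.108 ]
 [0.4244 0.2583 0.108 ]] [0.43952875 0.25169817 0.108     ]
19.20063872601166 0.024591532259004442
15.323606733481228 0.02186767399695692
23.49544904921659 0.02219251203994202
21.597378862270922 0.02350014852344904
[[0.4563 0.3045 0.008 ]
 [0.4781 0.2141 0.008 ]
 [0.4214 0.1989 0.008 ]
 [0.3977 0.2911 0.008 ]] [0.43837827 0.25212429 0.008     ]
13.58421082376718 0.09306436700873674
14.991263908906802 0.058764635704514415
14.376863402522417 0.09519262037569837
12.93923470401984 0.06006761301617029
[0.28925188 0.26511053 0.1       ]
15.89022624637623
```

```bash
cat >> h.py <<'E'
def goal_rot(yaw_deg):  # jaw line (tool y) at world angle yaw, tool x down
    a=np.radians(yaw_deg); x=np.array([0,0,-1.]);y=np.array([np.cos(a),np.sin(a),0]);return R.from_matrix(np.c_[x,y,np.cross(x,y)])
def rel(p,yaw,o=None):
    o=o or ctrl.get_obs(); Rw=Rt(o['eef_rot'])
    print('t',round(o['time_s'],2),'pos',o['eef_pos'].round(4),'turn',np.degrees((Rw.inv()*goal_rot(yaw)).as_rotvec()).round(2),'shift',Rw.inv().apply(np.array(p)-o['eef_pos']).round(4),'F',np.round(o['wrist_force'],1),'open',round(o['opening'],3))
E
python3 - <<'E'
from h import *
rel((0.438,0.2515,0.12),-70.5)
rel((0.438,0.2515,0.059),-70.5)
E
```

```text
t 3.4 pos [0.4373 0.2308 0.1755] turn [-3.61  0.06 -0.5 ] shift [ 0.0553 -0.0202 -0.0064] F [-0.5 -0.3 -0.2] open 0.999
t 3.4 pos [0.4373 0.2308 0.1755] turn [-3.61  0.06 -0.5 ] shift [ 0.1163 -0.0208 -0.0064] F [-0.5 -0.3 -0.2] open 0.999
```

Emit:
carry_out:
  motion: [-1.8,0,-0.25,0,-0.01,-0.003,-1,-1.8,0,-0.25,0.012,-0.01,-0.003,-1,0,0,0,0.01,0,0,-1,0,0,0,0,0,0,-1]

```text
time_s: 3.8
eef_pos: [0.4401, 0.2487, 0.1528]
eef_rot: [0.119, 0.698, 0.119, -0.696]
wrist_force: [-0.1, -0.7, 0.4]
opening: 1.003
```

```bash
python3 - <<'E'
from h import *
rel((0.438,0.2515,0.059),-70.5)
E
```

```text
t 3.8 pos [0.4401 0.2487 0.1528] turn [-0.18 -0.1  -0.  ] shift [ 0.0938 -0.0034  0.0013] F [-0.1 -0.7  0.4] open 1.003
```

Emit:
carry_out:
  motion: [0,0,0,0.025,-0.003,0.001,-1,0,0,0,0.025,0,0,-1,0,0,0,0.025,0,0,-1,0,0,0,0.014,0,0,-1,0,0,0,0,0,0,-1]

```text
time_s: 4.3
eef_pos: [0.4393, 0.2498, 0.0605]
eef_rot: [0.118, 0.698, 0.118, -0.696]
wrist_force: [0.1, 0.4, -0.3]
opening: 0.998
```

```bash
python3 - <<'E'
from h import *
rel((0.438,0.2515,0.059),-70.5)
E
```

```text
t 4.3 pos [0.4393 0.2498 0.0605] turn [-0.31 -0.14 -0.04] shift [ 0.0015 -0.002   0.0007] F [ 0.1  0.4 -0.3] open 0.998
```

Emit:
carry_out:
  motion: [0,0,0,0.0015,-0.0015,0.0005,0.3,0,0,0,0,0,0,1,0,0,0,0,0,0,1,0,0,0,0,0,0,1,0,0,0,0,0,0,1,0,0,0,0,0,0,1,0,0,0,0,0,0,1]

```text
time_s: 5.0
eef_pos: [0.4406, 0.2515, 0.0623]
eef_rot: [0.118, 0.7, 0.118, -0.695]
wrist_force: [1.0, 0.5, -1.7]
opening: 0.278
```

```bash
python3 - <<'E'
from h import *
rel((0.438,0.2515,0.059),-70.5)
E
```

```text
t 5.0 pos [0.4406 0.2515 0.0623] turn [-0.34 -0.43 -0.06] shift [ 0.0033 -0.0008  0.0025] F [ 1.   0.5 -1.7] open 0.278
```

Emit:
carry_out:
  motion: [0,0,0,-0.01,0,0,1,0,0,0,-0.026,0,0,1,0,0,0,-0.026,0,0,1,0,0,0,-0.026,0,0,1,0,0,0,-0.026,0,0,1,0,0,0,-0.02,0,0,1,0,0,0,0,0,0,1]

```text
time_s: 5.7
eef_pos: [0.4383, 0.251, 0.2038]
eef_rot: [0.118, 0.699, 0.118, -0.695]
wrist_force: [0.1, -0.3, -0.2]
opening: 0.274
```

```bash
python3 - <<'E'
from h import *
o=ctrl.get_obs(); im=ctrl.camera('wrist'); cv2.imwrite('pics/w3.png',im[150:384,100:420])
for d in ctrl.landmark_of('wrist','tool_tip')+ctrl.landmark_of('wrist','tool_grip'):
    w=towld('wrist',d['point'],o); print(round(d['conf'],2),w.round(4),(w-o['eef_pos']).round(4))
for i in range(4):
    ctrl.camera('scene'); print(ctrl.get_obs()['eef_pos'].round(4),ctrl.get_obs()['wrist_force'].round(2))
rel((0.616,-0.170,0.2),-70.5)
E
```

```text
0.97 [0.4375 0.2504 0.1552] [-0.0008 -0.0006 -0.0486]
0.92 [0.4372 0.2487 0.2231] [-0.0011 -0.0023  0.0193]
[0.4356 0.2501 0.1988] [ 0.43 -0.21 -1.23]
[0.4354 0.2501 0.1986] [-0.2   0.65 -1.89]
[0.4355 0.2501 0.1986] [-0.64 -0.89 -1.06]
[0.4356 0.2501 0.1987] [-0.15 -0.14 -1.42]
t 6.05 pos [0.4356 0.2501 0.1987] turn [-0.34  0.22 -0.03] shift [-0.0012  0.456  -0.0325] F [-0.1 -0.1 -1.4] open 0.274
```

View pics/w3.png

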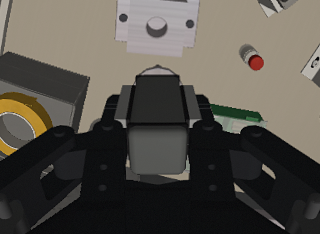

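The tool is held (opening 23.5 mm, upright) and the stand's hole now shows empty at px (157,25). I'm moving it over the mouth.

Emit:
carry_out:
  motion: [0,0,0,0,0.025,-0.0015,1,0,0,0,0,0.045,-0.003,1,0,0,0,0,0.046,-0.0035,1,0,0,0,0,0.046,-0.0035,1,0,0,0,0,0.046,-0.0035,1,0,0,0,0,0.046,-0.0035,1,0,0,0,0,0.046,-0.0035,1,0,0,0,0,0.046,-0.0035,1,0,0,0,0,0.045,-0.003,1,0,0,0,0,0.03,-0.002,1]

```text
time_s: 7.05
eef_pos: [0.604, -0.1476, 0.187]
eef_rot: [-0.119, -0.691, -0.122, 0.703]
wrist_force: [0.4, 0.3, -0.5]
opening: 0.274
```

```bash
python3 - <<'E'
from h import *
rel((0.616,-0.170,0.17),-70.5)
ctrl.camera('scene');
rel((0.616,-0.170,0.17),-70.5)
E
```

```text
t 7.05 pos [ 0.604  -0.1476  0.187 ] turn [0.14 0.92 0.47] shift [ 0.0168  0.0253 -0.0041] F [ 0.4  0.3 -0.5] open 0.274
t 7.1 pos [ 0.605  -0.1516  0.1868] turn [0.   0.92 0.31] shift [ 0.0166  0.0211 -0.0045] F [-0.8 -3.2 -0.2] open 0.273
```

Emit:
carry_out:
  motion: [0,0.9,0.3,0.004,0.012,-0.002,1,0,0,0,0.004,0.006,-0.002,1,0,0,0,0,0,0,1]

```text
time_s: 7.4
eef_pos: [0.6141, -0.1691, 0.1747]
eef_rot: [-0.118, -0.696, -0.12, 0.698]
wrist_force: [0.4, 0.6, -1.1]
opening: 0.275
```

```bash
python3 - <<'E'
from h import *
ctrl.camera('scene');ctrl.camera('scene')
o=ctrl.get_obs(); im=ctrl.camera('wrist'); cv2.imwrite('pics/w4raw.png',im); cv2.imwrite('pics/w4.png',cv2.resize(im[60:360,100:420],None,fx=2,fy=2,interpolation=cv2.INTER_CUBIC))
for t in ['mouth','holder','tool_tip']:
  for d in ctrl.landmark_of('wrist',t): print(t,round(d['conf'],2),towld('wrist',d['point'],o).round(4))
for i in range(4):
    ctrl.camera('scene'); print(ctrl.get_obs()['wrist_force'].round(2))
rel((0.616,-0.170,0.145),-70.5)
E
```

```text
mouth 0.78 [ 0.6204 -0.1678  0.1093]
mouth 0.61 [ 0.6179 -0.1718  0.1046]
mouth 0.57 [ 0.6116 -0.1705  0.1045]
holder 0.93 [ 0.6149 -0.1698  0.    ]
holder 0.81 [ 0.7875 -0.1734 -0.002 ]
tool_tip 0.96 [ 0.6122 -0.17    0.1267]
[ 0.29  0.5  -1.17]
[ 0.54  0.83 -1.55]
[-0.06 -0.2  -1.52]
[ 0.16  0.19 -0.8 ]
t 7.9 pos [ 0.6148 -0.1689  0.1767] turn [-0.1   0.03  0.08] shift [ 0.0317  0.0015 -0.0008] F [ 0.2  0.2 -0.8] open 0.271
```

View pics/w4.png

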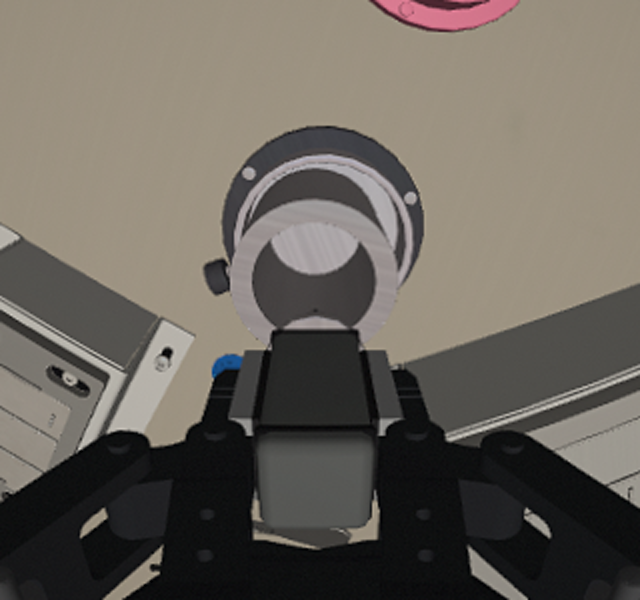

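The bore is visible at view px (252–377, top 222), with the tube's outer rim at x 230–398, top y 198. The thumbscrew is at (216,276), and the foot disc spans x 222–423 with its top at y 127. I'll fit circles through these.

```bash
python3 - <<'E'
from h import *
from scipy.optimize import least_squares
o=ctrl.get_obs()
f=lambda v,z: ray_wrist((v[0]/2+100,v[1]/2+60),z,o)[:2]
def fit(ps,z,r):
    w=np.array([f(v,z) for v in ps]);s=least_squares(lambda c:np.hypot(*(w-c[:2]).T)-r,w.mean(0)); return s.x.round(4),(s.fun*1000).round(1)
for z in(.100,.102,.104):
  print(z,'bore',fit([(252,283),(377,283),(314,222),(262,250),(367,250)],z,.024),'out',fit([(230,278),(398,275),(312,198),(248,230),(379,228)],z,.033))
h,_=fit([(222,215),(423,220),(322,127),(262,144),(388,149)],.008,.054);print('foot',h,_)
s=f((216,276),.03);print('screw',s,np.hypot(*(s-h)),np.degrees(np.arctan2(*(s-h)[::-1])),np.degrees(np.arctan2(*(s-[.6155,-.170])[::-1])))
E
```

```text
0.1 bore (array([ 0.6161, -0.1685]), array([ 0.5,  0.5, -0. ,  0. ,  0. ])) out (array([ 0.6161, -0.1683]), array([ 0.1, -0. ,  0.2, -0.2, -0.1]))
0.102 bore (array([ 0.6165, -0.1684]), array([ 0.3,  0.3,  0.1, -0.1, -0. ])) out (array([ 0.6164, -0.1683]), array([-0.2, -0.3,  0.3, -0.3, -0.1]))
0.104 bore (array([ 0.6169, -0.1682]), array([ 0.1,  0.1,  0.1, -0.1, -0.1])) out (array([ 0.6167, -0.1682]), array([-0.5, -0.6,  0.4, -0.3, -0.2]))
foot [ 0.6178 -0.1722] [ 0.6  0.8 -0.8  0.6  0.2]
screw [ 0.57938532 -0.12715493] 0.059200890520353454 130.45772229934246 130.1279826333896
```

Emit:
carry_out:
  motion: [0,0,0,0.01,0,0,1,0,0,0,0.01,-0.003,0.0005,1,0,0,0,0.008,-0.003,0.0005,1,0,0,0,0.004,-0.003,0.0005,1,0,0,0,0,0,0,1]

```text
time_s: 8.4
eef_pos: [0.6091, -0.1595, 0.1408]
eef_rot: [-0.118, -0.696, -0.12, 0.698]
wrist_force: [0.2, -0.6, -1.2]
opening: 0.275
```

```bash
cat > m.py <<'E'
from h import *
import json,sys,os
from scipy.optimize import least_squares
ZT=0.1445
def meas(n=4):
    F=[];P=[];o=ctrl.get_obs();F.append(o['wrist_force']);P.append(o['eef_pos'])
    for i in range(n): ctrl.camera('scene');o=ctrl.get_obs();F.append(o['wrist_force']);P.append(o['eef_pos'])
    print('t',round(o['time_s'],2),'P',np.round(P[-1],4),'dP',np.round(P[-1]-P[0],4),'F',np.mean(F,0).round(2),'|Fxy|',[round(float(np.hypot(*f[:2])),1) for f in F])
    return P[-1],np.mean(F,0),o
def rows(o,pts,yaw=-70.5):
    # successive relative shifts in tool axes; first row takes current error
    Rw=Rt(o['eef_rot']); p=o['eef_pos']
    print('turn',np.degrees((Rw.inv()*goal_rot(yaw)).as_rotvec()).round(2))
    for q in pts: print((Rw.inv().apply(np.array(q)-p)*1000).round(1).tolist()); p=np.array(q)
E
python3 - <<'E'
from m import *
P,F,o=meas(6); rows(o,[(0.6164-.643*.017,-.1683+.766*.017,ZT)])
E
```

```text
t 8.7 P [ 0.6105 -0.1606  0.1428] dP [ 0.0014 -0.0011  0.0021] F [-0.24  0.02 -1.3 ] |Fxy| [0.7, 0.5, 1.0, 0.8, 1.0, 0.4, 0.4]
turn [-0.11 -0.04  0.01]
[-1.7, -6.7, 2.9]
```

Emit:
carry_out:
  motion: [0,0,0,-0.0015,-0.0025,0.001,1,0,0,0,0,-0.0022,0.001,1,0,0,0,0,-0.002,0.0008,1,0,0,0,0,0,0,1]

```text
time_s: 9.1
eef_pos: [0.6057, -0.1552, 0.1456]
eef_rot: [0.119, 0.698, 0.119, -0.696]
wrist_force: [0.5, 0.2, -1.0]
opening: 0.269
```

```bash
python3 - <<'E'
from m import *
P,F,o=meas(3); rows(o,[(0.6164-.643*.021,-.1683+.766*.021,ZT)])
E
```

```text
t 9.25 P [ 0.6059 -0.1555  0.1455] dP [ 0.0002 -0.0003 -0.0001] F [ 0.28 -0.11 -1.15] |Fxy| [0.5, 0.3, 0.6, 0.6]
turn [-0.13 -0.12 -0.07]
[1.0, -4.1, 1.8]
```

Emit:
carry_out:
  motion: [0,0,0,0.0005,-0.0012,0.0005,1,0,0,0,0.0003,-0.001,0.0004,1,0,0,0,0,-0.0008,0.0003,1]

```text
time_s: 9.55
eef_pos: [0.6037, -0.153, 0.1445]
eef_rot: [0.119, 0.698, 0.119, -0.696]
wrist_force: [-0.3, -0.4, -1.9]
opening: 0.274
```

```bash
python3 - <<'E'
from m import *
P,F,o=meas(4); rows(o,[(0.6164-.643*.021,-.1683+.766*.021,ZT)])
E
```

```text
t 9.75 P [ 0.6038 -0.1531  0.1446] dP [ 0.0001 -0.0001  0.0002] F [-0.29  0.04 -1.32] |Fxy| [0.5, 0.4, 0.8, 0.4, 0.7]
turn [-0.14 -0.12 -0.07]
[0.1, -1.1, 0.6]
```

Emit:
carry_out:
  motion: [0,0,0,0,-0.0007,0.0003,1,0,0,0,0,-0.0007,0.0003,1,0,0,0,0,0,0,1]

```text
time_s: 10.05
eef_pos: [0.603, -0.1522, 0.1448]
eef_rot: [0.119, 0.698, 0.118, -0.696]
wrist_force: [0.2, -0.2, -0.8]
opening: 0.272
```

```bash
python3 - <<'E'
from m import *
P,F,o=meas(4); rows(o,[(0.6164-.643*.0225,-.1683+.766*.0225,ZT)])
E
```

```text
t 10.25 P [ 0.603  -0.1522  0.1447] dP [ 0.  0. -0.] F [ 0.22 -0.37 -1.18] |Fxy| [0.3, 1.0, 0.7, 0.1, 0.4]
turn [-0.15 -0.14 -0.1 ]
[0.2, -1.4, 0.6]
```

Emit:
carry_out:
  motion: [0,0,0,0,-0.001,0.0004,1,0,0,0,0,-0.0008,0.0004,1,0,0,0,0,0,0,1]

```text
time_s: 10.55
eef_pos: [0.6023, -0.1514, 0.1451]
eef_rot: [0.12, 0.699, 0.118, -0.696]
wrist_force: [1.3, -1.5, -0.9]
opening: 0.273
```

```bash
python3 - <<'E'
from m import *
P,F,o=meas(4); rows(o,[(0.6164-.643*.0235,-.1683+.766*.0235,ZT)])
E
```

```text
t 10.75 P [ 0.6022 -0.1513  0.1451] dP [-0.0001  0.0001 -0.0001] F [ 0.58 -1.34 -0.82] |Fxy| [2.0, 1.7, 1.0, 1.6, 1.2]
turn [-0.16 -0.2  -0.19]
[0.6, -1.3, 0.5]
```

Emit:
carry_out:
  motion: [0,0,0,0.0003,-0.001,0.0004,1,0,0,0,0.0003,-0.0003,0.0001,1,0,0,0,0,0,0,1]

```text
time_s: 11.05
eef_pos: [0.6019, -0.1509, 0.145]
eef_rot: [0.12, 0.699, 0.117, -0.695]
wrist_force: [1.0, -2.2, -1.6]
opening: 0.27
```

```bash
python3 - <<'E'
from m import *
P,F,o=meas(4); rows(o,[(0.6164-.643*.0235,-.1683+.766*.0235,ZT)])
E
```

```text
t 11.25 P [ 0.6018 -0.1508  0.1449] dP [-0.0001  0.0001 -0.0001] F [ 1.37 -1.72 -1.12] |Fxy| [2.4, 1.9, 1.5, 2.4, 2.9]
turn [-0.16 -0.26 -0.29]
[0.4, -0.6, 0.3]
```

Emit:
carry_out:
  motion: [0,0,0,0.0002,-0.0009,0.0004,1,0,0,0,0,-0.0005,0.0002,1]

```text
time_s: 11.45
eef_pos: [0.6012, -0.1501, 0.1449]
eef_rot: [0.121, 0.699, 0.117, -0.695]
wrist_force: [2.6, -3.6, -1.2]
opening: 0.27
```

```bash
cat >> m.py <<'E'
D='data.json'
def step(n=4,dphi=30,k=10,f=4.0,comp=0.6e-3,C0=(0.6155,-0.1670),save=True):
    P,F,o=meas(n)
    L=json.load(open(D)) if os.path.exists(D) else []
    if save: L.append([*P[:2],*(F[:2]-[0,0.1])]); json.dump(L,open(D,'w'))
    A=np.array(L)
    def res(v):
        d=A[:,:2]-v[:2];r=np.hypot(*d.T);fr=-(A[:,2:]*d).sum(1)/r
        return np.r_[(r-comp*fr-v[2])/3e-4,(v[:2]-C0)/1.5e-3,(v[2]-.019)/.4e-3]
    v=least_squares(res,[*C0,.019],x_scale=1e-3).x; C=v[:2]
    d=P[:2]-C;r=np.hypot(*d);u=d/r;ph=np.degrees(np.arctan2(d[1],d[0]))
    Fb=F[:2]-[0,.1]
    print('C',C.round(4),'R0',round(v[2]*1e3,2),'phi',round(ph,1),'r',round(r*1e3,2),'Fr',round(-Fb@u,2),'Ft',round(Fb@[-u[1],u[0]],2))
    rt=v[2]+comp*f; a=np.radians(ph+np.arange(1,k+1)*dphi/k)
    rr=r+(rt-r)*np.minimum(1,np.arange(1,k+1)/3)
    zz=o['eef_pos'][2]+(ZT-o['eef_pos'][2])*np.minimum(1,np.arange(1,k+1)/3)
    rows(o,np.c_[C[0]+rr*np.cos(a),C[1]+rr*np.sin(a),zz])
E
python3 -c "
from m import *
step()"
```

```text
t 11.65 P [ 0.6011 -0.1501  0.1449] dP [-0.  0.  0.] F [ 3.   -2.99 -1.52] |Fxy| [4.5, 3.9, 4.3, 4.2, 4.5]
C [ 0.6151 -0.1666] R0 19.04 phi 130.4 r 21.64 Fr 4.3 Ft -0.29
turn [-0.17 -0.29 -0.35]
[0.1, 0.5, 1.0]
[0.1, 0.5, 1.0]
[0.1, 0.6, 1.0]
[-0.0, 0.6, 1.0]
[-0.0, 0.6, 0.9]
[-0.0, 0.7, 0.9]
[0.0, 0.7, 0.9]
[0.0, 0.8, 0.8]
[0.0, 0.8, 0.8]
[0.0, 0.9, 0.7]
```

Emit:
carry_out:
  motion: [0,0,0,0.0001,0.0005,0.001,1,0,0,0,0.0001,0.0005,0.001,1,0,0,0,0.0001,0.0006,0.001,1,0,0,0,0,0.0006,0.001,1,0,0,0,0,0.0006,0.0009,1,0,0,0,0,0.0007,0.0009,1]

```text
time_s: 12.25
eef_pos: [0.5979, -0.1544, 0.1455]
eef_rot: [0.12, 0.7, 0.117, -0.694]
wrist_force: [4.1, -2.0, -0.3]
opening: 0.279
```

```bash
python3 -c "
from m import *
step()"
```

```text
t 12.45 P [ 0.5978 -0.1545  0.1455] dP [-0.0001 -0.0001 -0.    ] F [ 3.61 -1.27  0.02] |Fxy| [4.5, 4.4, 2.9, 4.0, 3.3]
C [ 0.6153 -0.1665] R0 19.03 phi 145.8 r 21.25 Fr 3.76 Ft -0.89
turn [-0.16 -0.49 -0.31]
[0.3, 0.6, 0.9]
[0.3, 0.7, 0.9]
[0.3, 0.7, 0.9]
[-0.0, 0.8, 0.8]
[-0.0, 0.9, 0.7]
[-0.0, 0.9, 0.7]
[-0.0, 0.9, 0.6]
[0.0, 1.0, 0.6]
[0.0, 1.0, 0.5]
[0.0, 1.0, 0.5]
```

Emit:
carry_out:
  motion: [0,-0.03,-0.02,0.0003,0.0006,0.0009,1,0,-0.03,-0.02,0.0003,0.0007,0.0009,1,0,-0.03,-0.02,0.0002,0.0007,0.0009,1,0,-0.03,-0.02,0,0.0008,0.0008,1,0,-0.03,-0.02,0,0.0009,0.0007,1,0,-0.03,-0.02,0,0.0009,0.0007,1,0,-0.03,-0.02,0,0.0009,0.0006,1,0,-0.03,-0.02,0,0.001,0.0006,1]

```text
time_s: 13.25
eef_pos: [0.5947, -0.1622, 0.1448]
eef_rot: [0.119, 0.699, 0.119, -0.695]
wrist_force: [3.5, 0.2, -0.3]
opening: 0.275
```

```bash
python3 -c "
from m import *
step()"
```

```text
t 13.45 P [ 0.5947 -0.1622  0.1448] dP [-0. -0. -0.] F [4.08 0.7  0.19] |Fxy| [3.5, 4.6, 4.6, 4.6, 3.6]
C [ 0.6156 -0.1662] R0 19.02 phi 169.2 r 21.31 Fr 3.9 Ft -1.35
turn [-0.15 -0.34 -0.09]
[0.1, 1.0, 0.6]
[0.1, 1.0, 0.5]
[0.1, 1.0, 0.5]
[-0.0, 1.1, 0.4]
[-0.0, 1.1, 0.3]
[0.0, 1.1, 0.3]
[0.0, 1.1, 0.2]
[0.0, 1.1, 0.1]
[0.0, 1.1, 0.1]
[0.0, 1.1, 0.0]
```

Contact is steady at about 3.9 N, so I continue the arc.

Emit:
carry_out:
  motion: [0,-0.03,0,0.0001,0.001,0.0006,1,0,-0.03,0,0.0001,0.001,0.0005,1,0,-0.03,0,0.0001,0.001,0.0005,1,0,-0.03,0,0,0.0011,0.0004,1,0,-0.03,0,0,0.0011,0.0003,1,0,-0.03,0,0,0.0011,0.0003,1,0,-0.03,0,0,0.0011,0.0002,1,0,-0.03,0,0,0.0011,0.0001,1,0,-0.03,0,0,0.0011,0.0001,1,0,-0.03,0,0,0.0011,0,1]

```text
time_s: 14.45
eef_pos: [0.5952, -0.1721, 0.1441]
eef_rot: [0.118, 0.697, 0.12, -0.697]
wrist_force: [4.4, 1.8, 0.4]
opening: 0.271
```

```bash
python3 -c "
from m import *
step()"
```

```text
t 14.65 P [ 0.5952 -0.1722  0.1441] dP [ 0.0001 -0.0001  0.    ] F [4.36 2.25 0.21] |Fxy| [4.7, 4.7, 5.8, 4.6, 4.7]
C [ 0.6159 -0.1657] R0 18.94 phi -162.4 r 21.64 Fr 4.8 Ft -0.73
turn [-0.12 -0.04  0.1 ]
[-0.1, 1.1, -0.1]
[-0.1, 1.1, -0.2]
[-0.1, 1.1, -0.2]
[-0.0, 1.1, -0.2]
[-0.0, 1.1, -0.2]
[-0.0, 1.1, -0.3]
[-0.0, 1.1, -0.3]
[-0.0, 1.0, -0.4]
[-0.0, 1.0, -0.4]
[-0.0, 1.0, -0.5]
```

Emit:
carry_out:
  motion: [0,0,0,0,0.0011,-0.0001,1,0,0,0,0,0.0011,-0.0002,1,0,0,0,0,0.0011,-0.0002,1,0,0,0,0,0.0011,-0.0002,1,0,0,0,0,0.0011,-0.0003,1,0,0,0,0,0.0011,-0.0003,1,0,0,0,0,0.0011,-0.0004,1,0,0,0,0,0.001,-0.0004,1,0,0,0,0,0.001,-0.0005,1,0,0,0,0,0.001,-0.0005,1]

```text
time_s: 15.65
eef_pos: [0.6003, -0.1805, 0.143]
eef_rot: [-0.117, -0.696, -0.121, 0.698]
wrist_force: [2.8, 3.6, 0.4]
opening: 0.275
```

```bash
python3 -c "
from m import *
step()"
```

```text
t 15.85 P [ 0.6004 -0.1805  0.143 ] dP [ 0.0001 -0.0001 -0.    ] F [2.25 3.64 0.36] |Fxy| [4.5, 4.1, 4.7, 4.1, 4.3]
C [ 0.6159 -0.1657] R0 18.94 phi -136.2 r 21.4 Fr 4.08 Ft -1.0
turn [-0.1   0.15  0.34]
[-0.5, 1.0, -0.5]
[-0.5, 1.0, -0.6]
[-0.5, 0.9, -0.6]
[-0.0, 0.9, -0.6]
[-0.0, 0.9, -0.7]
[-0.0, 0.8, -0.7]
[-0.0, 0.8, -0.8]
[-0.0, 0.8, -0.8]
[-0.0, 0.7, -0.9]
[-0.0, 0.7, -0.9]
```

Emit:
carry_out:
  motion: [0,0.02,0.03,-0.0004,0.001,-0.0005,1,0,0.02,0.03,-0.0004,0.001,-0.0006,1,0,0.02,0.03,-0.0004,0.0009,-0.0006,1,0,0.02,0.03,-0.0001,0.0009,-0.0006,1,0,0.02,0.03,-0.0001,0.0009,-0.0007,1,0,0.02,0.03,0,0.0008,-0.0007,1,0,0.02,0.03,0,0.0008,-0.0008,1,0,0.02,0.03,0,0.0008,-0.0008,1,0,0.02,0.03,0,0.0007,-0.0009,1,0,0.02,0.03,0,0.0007,-0.0009,1]

```text
time_s: 16.85
eef_pos: [0.6086, -0.1861, 0.1432]
eef_rot: [-0.118, -0.696, -0.12, 0.698]
wrist_force: [0.2, 4.0, 0.9]
opening: 0.272
```

```bash
python3 -c "
from m import *
step()"
```

```text
t 17.05 P [ 0.6086 -0.1861  0.1432] dP [0. 0. 0.] F [0.4  3.52 0.13] |Fxy| [4.0, 2.7, 3.4, 3.8, 3.9]
C [ 0.6161 -0.1659] R0 19.23 phi -110.3 r 21.54 Fr 3.34 Ft -0.82
turn [-0.09  0.17  0.18]
[-0.4, 0.7, -0.9]
[-0.4, 0.7, -0.9]
[-0.4, 0.6, -0.9]
[-0.0, 0.6, -1.0]
[-0.0, 0.5, -1.0]
[-0.0, 0.4, -1.0]
[-0.0, 0.4, -1.1]
[-0.0, 0.3, -1.1]
[-0.0, 0.3, -1.1]
[-0.0, 0.2, -1.1]
```

Emit:
carry_out:
  motion: [0,0.02,0.02,-0.0005,0.0007,-0.0009,1,0,0.02,0.02,-0.0005,0.0008,-0.0009,1,0,0.02,0.02,-0.0004,0.0007,-0.0009,1,0,0.02,0.02,-0.0001,0.0006,-0.001,1,0,0.02,0.02,-0.0001,0.0005,-0.001,1,0,0.02,0.02,-0.0001,0.0005,-0.001,1,0,0.02,0.02,-0.0001,0.0004,-0.0011,1,0,0.02,0.02,-0.0001,0.0003,-0.0011,1,0,0.02,0.02,0,0.0003,-0.0011,1,0,0.02,0.02,0,0.0002,-0.0011,1]

```text
time_s: 18.05
eef_pos: [0.6192, -0.188, 0.1444]
eef_rot: [-0.119, -0.696, -0.119, 0.698]
wrist_force: [-1.7, 2.7, -0.4]
opening: 0.273
```

```bash
python3 -c "
from m import *
step()"
```

```text
t 18.25 P [ 0.6192 -0.1879  0.1444] dP [0.     0.0001 0.    ] F [-1.03  2.99 -0.54] |Fxy| [3.2, 3.4, 4.6, 2.4, 3.1]
C [ 0.6167 -0.1661] R0 19.7 phi -83.5 r 21.97 Fr 2.99 Ft -0.7
turn [-0.1   0.15  0.03]
[-0.0, 0.3, -1.1]
[-0.0, 0.2, -1.1]
[-0.0, 0.2, -1.1]
[-0.0, 0.0, -1.2]
[-0.0, -0.0, -1.2]
[-0.0, -0.1, -1.2]
[-0.0, -0.1, -1.1]
[-0.0, -0.2, -1.1]
[-0.0, -0.3, -1.1]
[-0.0, -0.3, -1.1]
```

Emit:
carry_out:
  motion: [0,0.02,0,0,0.0004,-0.0011,1,0,0.02,0,0,0.0004,-0.0011,1,0,0.02,0,0,0.0003,-0.0011,1,0,0.02,0,0,0.0001,-0.0012,1,0,0.02,0,0,0.0001,-0.0012,1,0,0.02,0,0,0,-0.0012,1,0,0.02,0,0,-0.0001,-0.0012,1,0,0.02,0,0,-0.0002,-0.0012,1]

```text
time_s: 19.05
eef_pos: [0.6277, -0.1858, 0.1439]
eef_rot: [-0.119, -0.696, -0.12, 0.698]
wrist_force: [-3.5, 2.1, -0.3]
opening: 0.272
```

```bash
python3 -c "
from m import *
step()"
```

```text
t 19.25 P [ 0.6278 -0.1857  0.144 ] dP [0.0001 0.0001 0.    ] F [-3.02  2.28 -0.02] |Fxy| [4.0, 4.0, 3.4, 3.6, 4.0]
C [ 0.6171 -0.166 ] R0 19.97 phi -61.4 r 22.34 Fr 3.36 Ft -1.61
turn [-0.1   0.12  0.1 ]
[-0.2, -0.2, -1.2]
[-0.2, -0.3, -1.1]
[-0.2, -0.3, -1.1]
[-0.0, -0.4, -1.1]
[-0.0, -0.5, -1.1]
[-0.0, -0.5, -1.1]
[-0.0, -0.6, -1.0]
[-0.0, -0.6, -1.0]
[-0.0, -0.7, -1.0]
[-0.0, -0.7, -0.9]
```

Emit:
carry_out:
  motion: [0,0.01,0.01,-0.0002,-0.0001,-0.0012,1,0,0.01,0.01,-0.0002,-0.0002,-0.0012,1,0,0.01,0.01,-0.0001,-0.0003,-0.0012,1,0,0.01,0.01,0,-0.0004,-0.0011,1,0,0.01,0.01,0,-0.0005,-0.0011,1,0,0.01,0.01,0,-0.0005,-0.0011,1,0,0.01,0.01,0,-0.0006,-0.001,1,0,0.01,0.01,0,-0.0006,-0.001,1]

```text
time_s: 20.05
eef_pos: [0.6348, -0.1802, 0.1443]
eef_rot: [-0.119, -0.696, -0.119, 0.698]
wrist_force: [-4.9, 1.2, 0.4]
opening: 0.274
```

```bash
python3 -c "
from m import *
step()"
```

```text
t 20.25 P [ 0.6348 -0.1801  0.1443] dP [0. 0. 0.] F [-4.12  1.21  0.44] |Fxy| [5.1, 4.4, 4.1, 4.0, 4.2]
C [ 0.6172 -0.166 ] R0 20.07 phi -38.7 r 22.6 Fr 3.91 Ft -1.71
turn [-0.12  0.14 -0.01]
[-0.1, -0.7, -1.0]
[-0.1, -0.7, -0.9]
[-0.1, -0.8, -0.9]
[-0.0, -0.8, -0.9]
[-0.0, -0.8, -0.8]
[-0.0, -0.9, -0.8]
[-0.0, -0.9, -0.7]
[-0.0, -1.0, -0.7]
[-0.0, -1.0, -0.6]
[-0.0, -1.0, -0.6]
```

Emit:
carry_out:
  motion: [0,0.01,0,-0.0001,-0.0007,-0.001,1,0,0.01,0,-0.0001,-0.0007,-0.0009,1,0,0.01,0,-0.0001,-0.0008,-0.0009,1,0,0.01,0,0,-0.0008,-0.0009,1,0,0.01,0,0,-0.0008,-0.0008,1,0,0.01,0,0,-0.0009,-0.0008,1,0,0.01,0,0,-0.0009,-0.0007,1,0,0.01,0,0,-0.001,-0.0007,1]

```text
time_s: 21.05
eef_pos: [0.639, -0.1724, 0.1447]
eef_rot: [-0.12, -0.696, -0.118, 0.698]
wrist_force: [-3.6, -0.9, -0.1]
opening: 0.272
```

```bash
python3 -c "
from m import *
step()"
```

```text
t 21.25 P [ 0.639  -0.1723  0.1447] dP [ 0.      0.0002 -0.    ] F [-3.64  0.22 -0.08] |Fxy| [3.7, 3.5, 3.8, 3.8, 3.7]
C [ 0.6174 -0.1659] R0 20.19 phi -16.4 r 22.59 Fr 3.52 Ft -0.91
turn [-0.15  0.1  -0.1 ]
[0.1, -1.0, -0.7]
[0.1, -1.0, -0.6]
[0.1, -1.0, -0.6]
[-0.0, -1.1, -0.5]
[-0.0, -1.1, -0.4]
[-0.0, -1.1, -0.4]
[-0.0, -1.1, -0.3]
[-0.0, -1.2, -0.3]
[-0.0, -1.2, -0.2]
[-0.0, -1.2, -0.1]
```

Emit:
carry_out:
  motion: [0,0.01,-0.01,0.0001,-0.001,-0.0008,1,0,0.01,-0.01,0.0001,-0.001,-0.0007,1,0,0.01,-0.01,0,-0.001,-0.0006,1,0,0.01,-0.01,0,-0.0011,-0.0005,1,0,0.01,-0.01,0,-0.0011,-0.0005,1,0,0.01,-0.01,0,-0.0011,-0.0004,1,0,0.01,-0.01,0,-0.0011,-0.0003,1,0,0.01,-0.01,0,-0.0012,-0.0003,1]

```text
time_s: 22.05
eef_pos: [0.6401, -0.1637, 0.1448]
eef_rot: [-0.12, -0.697, -0.118, 0.697]
wrist_force: [-3.0, -1.8, 0.0]
opening: 0.279
```

```bash
python3 -c "
from m import *
step()"
```

```text
t 22.25 P [ 0.6401 -0.1636  0.1448] dP [0.     0.0001 0.    ] F [-4.11 -1.69 -0.19] |Fxy| [3.5, 5.1, 5.2, 4.1, 4.4]
C [ 0.6174 -0.1659] R0 20.22 phi 5.7 r 22.86 Fr 4.27 Ft -1.37
turn [-0.17  0.04 -0.14]
[0.1, -1.2, -0.2]
[0.1, -1.2, -0.1]
[0.1, -1.2, -0.0]
[-0.0, -1.2, -0.1]
[-0.0, -1.2, -0.0]
[-0.0, -1.2, 0.1]
[-0.0, -1.2, 0.1]
[-0.0, -1.2, 0.2]
[-0.0, -1.2, 0.2]
[-0.0, -1.1, 0.3]
```

Emit:
carry_out:
  motion: [0,0,-0.01,0.0001,-0.0012,-0.0002,1,0,0,-0.01,0.0001,-0.0012,-0.0001,1,0,0,-0.01,0.0001,-0.0012,0,1,0,0,-0.01,0,-0.0012,0,1,0,0,-0.01,0,-0.0012,0,1,0,0,-0.01,0,-0.0012,0.0001,1,0,0,-0.01,0,-0.0012,0.0001,1,0,0,-0.01,0,-0.0012,0.0002,1]

```text
time_s: 23.05
eef_pos: [0.6376, -0.1554, 0.1451]
eef_rot: [0.12, 0.698, 0.117, -0.697]
wrist_force: [-2.7, -2.6, 0.5]
opening: 0.276
```

```bash
python3 -c "
from m import *
step()"
```

```text
t 23.25 P [ 0.6375 -0.1552  0.1451] dP [-0.      0.0001 -0.    ] F [-2.88 -2.86  0.2 ] |Fxy| [3.7, 4.1, 3.4, 4.5, 4.7]
C [ 0.6174 -0.1658] R0 20.24 phi 27.8 r 22.72 Fr 3.93 Ft -1.27
turn [-0.2  -0.04 -0.22]
[0.2, -1.2, 0.2]
[0.2, -1.2, 0.3]
[0.2, -1.1, 0.4]
[-0.0, -1.1, 0.4]
[-0.0, -1.1, 0.4]
[-0.0, -1.1, 0.5]
[-0.0, -1.0, 0.6]
[-0.0, -1.0, 0.6]
[-0.0, -1.0, 0.7]
[-0.0, -0.9, 0.7]
```

Emit:
carry_out:
  motion: [0,0,-0.02,0.0002,-0.0012,0.0002,1,0,0,-0.02,0.0002,-0.0012,0.0003,1,0,0,-0.02,0.0002,-0.0011,0.0003,1,0,0,-0.02,0,-0.0011,0.0004,1,0,0,-0.02,0,-0.0011,0.0004,1,0,0,-0.02,0,-0.0011,0.0005,1,0,0,-0.02,0,-0.001,0.0006,1,0,0,-0.02,0,-0.001,0.0006,1]

```text
time_s: 24.05
eef_pos: [0.6323, -0.1487, 0.1453]
eef_rot: [0.12, 0.698, 0.117, -0.696]
wrist_force: [-2.5, -4.1, -0.5]
opening: 0.274
```

```bash
python3 -c "
from m import *
step()"
```

```text
t 24.25 P [ 0.6323 -0.1487  0.1452] dP [-0.      0.0001 -0.    ] F [-1.98 -3.94 -0.14] |Fxy| [4.8, 5.2, 4.5, 4.1, 3.5]
C [ 0.6174 -0.1659] R0 20.22 phi 49.1 r 22.71 Fr 4.35 Ft -1.15
turn [-0.22 -0.17 -0.22]
[0.2, -1.0, 0.6]
[0.2, -1.0, 0.7]
[0.2, -0.9, 0.7]
[-0.0, -0.9, 0.8]
[-0.0, -0.9, 0.8]
[-0.0, -0.8, 0.9]
[-0.0, -0.8, 0.9]
[-0.0, -0.7, 0.9]
[-0.0, -0.7, 1.0]
[-0.0, -0.6, 1.0]
```

Emit:
carry_out:
  motion: [0,-0.01,-0.02,0.0002,-0.001,0.0006,1,0,-0.01,-0.02,0.0002,-0.001,0.0007,1,0,-0.01,-0.02,0.0002,-0.0009,0.0007,1,0,-0.01,-0.02,0,-0.0009,0.0008,1,0,-0.01,-0.02,0,-0.0009,0.0008,1,0,-0.01,-0.02,0,-0.0008,0.0009,1,0,-0.01,-0.02,0,-0.0008,0.0009,1,0,-0.01,-0.02,0,-0.0007,0.0009,1]

```text
time_s: 25.05
eef_pos: [0.6251, -0.1445, 0.1454]
eef_rot: [0.119, 0.699, 0.117, -0.695]
wrist_force: [0.1, -4.7, -0.1]
opening: 0.271
```

```bash
python3 -c "
from m import *
step()"
```

```text
t 25.25 P [ 0.625  -0.1445  0.1454] dP [-0.0001  0.     -0.    ] F [-0.2  -4.38  0.05] |Fxy| [4.7, 4.6, 4.6, 4.2, 3.8]
C [ 0.6174 -0.1659] R0 20.21 phi 70.5 r 22.65 Fr 4.29 Ft -1.31
turn [-0.23 -0.26 -0.2 ]
[0.3, -0.7, 1.0]
[0.3, -0.7, 1.0]
[0.3, -0.6, 1.0]
[-0.0, -0.6, 1.0]
[-0.0, -0.5, 1.1]
[-0.0, -0.4, 1.1]
[-0.0, -0.4, 1.1]
[-0.0, -0.3, 1.1]
[-0.0, -0.3, 1.2]
[-0.0, -0.2, 1.2]
```

Emit:
carry_out:
  motion: [0,-0.02,-0.01,0.0003,-0.0007,0.001,1,0,-0.02,-0.01,0.0003,-0.0007,0.001,1,0,-0.02,-0.01,0.0003,-0.0006,0.001,1,0,-0.02,-0.01,0,-0.0006,0.001,1,0,-0.02,-0.01,0,-0.0005,0.0011,1,0,-0.02,-0.01,0,-0.0004,0.0011,1,0,-0.02,-0.01,0,-0.0004,0.0011,1,0,-0.02,-0.01,0,-0.0003,0.0011,1]

```text
time_s: 26.05
eef_pos: [0.6165, -0.1433, 0.1452]
eef_rot: [0.119, 0.699, 0.117, -0.695]
wrist_force: [1.8, -3.5, -0.2]
opening: 0.275
```

```bash
python3 -c "
from m import *
step()"
```

```text
t 26.25 P [ 0.6165 -0.1433  0.1452] dP [-0.0001 -0.     -0.    ] F [ 0.93 -4.13  0.13] |Fxy| [4.0, 5.1, 4.0, 3.7, 4.6]
C [ 0.6174 -0.1659] R0 20.2 phi 92.4 r 22.63 Fr 4.26 Ft -0.75
turn [-0.23 -0.27 -0.21]
[0.2, -0.3, 1.1]
[0.2, -0.2, 1.2]
[0.2, -0.2, 1.2]
[-0.0, -0.1, 1.2]
[-0.0, -0.1, 1.2]
[-0.0, -0.0, 1.2]
[-0.0, 0.1, 1.2]
[-0.0, 0.1, 1.2]
[-0.0, 0.2, 1.2]
[-0.0, 0.2, 1.2]
```

Emit:
carry_out:
  motion: [0,-0.02,-0.01,0.0002,-0.0003,0.0011,1,0,-0.02,-0.01,0.0002,-0.0002,0.0012,1,0,-0.02,-0.01,0.0002,-0.0002,0.0012,1,0,-0.02,-0.01,0,-0.0001,0.0012,1,0,-0.02,-0.01,0,-0.0001,0.0012,1,0,-0.02,-0.01,0,0,0.0012,1,0,-0.02,-0.01,0,0.0001,0.0012,1,0,-0.02,-0.01,0,0.0001,0.0012,1]

```text
time_s: 27.05
eef_pos: [0.608, -0.1454, 0.1449]
eef_rot: [0.119, 0.699, 0.118, -0.695]
wrist_force: [2.8, -2.5, -0.3]
opening: 0.272
```

```bash
python3 -c "
from m import *
step()"
```

```text
t 27.25 P [ 0.6079 -0.1455  0.1449] dP [-0. -0. -0.] F [ 2.66 -2.95  0.12] |Fxy| [3.8, 4.5, 4.7, 2.7, 4.4]
C [ 0.6174 -0.1659] R0 20.2 phi 114.9 r 22.54 Fr 3.89 Ft -1.13
turn [-0.23 -0.27 -0.15]
[0.1, 0.1, 1.2]
[0.1, 0.2, 1.2]
[0.1, 0.2, 1.2]
[-0.0, 0.3, 1.1]
[-0.0, 0.4, 1.1]
[-0.0, 0.4, 1.1]
[-0.0, 0.5, 1.1]
[-0.0, 0.6, 1.0]
[-0.0, 0.6, 1.0]
[-0.0, 0.7, 1.0]
```

Emit:
carry_out:
  motion: [0,-0.02,-0.01,0.0001,0.0001,0.0012,1,0,-0.02,-0.01,0.0001,0.0002,0.0012,1,0,-0.02,-0.01,0.0001,0.0002,0.0012,1,0,-0.02,-0.01,0,0.0003,0.0011,1,0,-0.02,-0.01,0,0.0004,0.0011,1,0,-0.02,-0.01,0,0.0004,0.0011,1,0,-0.02,-0.01,0,0.0005,0.0011,1,0,-0.02,-0.01,0,0.0006,0.001,1,0,-0.02,-0.01,0,0.0006,0.001,1,0,-0.02,-0.01,0,0.0007,0.001,1]

```text
time_s: 28.25
eef_pos: [0.5993, -0.1522, 0.1449]
eef_rot: [0.118, 0.698, 0.119, -0.696]
wrist_force: [4.4, -1.6, -0.0]
opening: 0.274
```

```bash
python3 -c "
from m import *
step()"
```

```text
t 28.45 P [ 0.5993 -0.1523  0.1449] dP [-0.     -0.0001  0.    ] F [ 4.19 -1.31 -0.01] |Fxy| [4.7, 4.4, 3.9, 4.5, 4.6]
C [ 0.6174 -0.1659] R0 20.2 phi 143.1 r 22.68 Fr 4.2 Ft -1.38
turn [-0.21 -0.21 -0.01]
[0.1, 0.7, 1.0]
[0.1, 0.8, 0.9]
[0.1, 0.8, 0.9]
[-0.0, 0.8, 0.8]
[-0.0, 0.9, 0.8]
[-0.0, 0.9, 0.8]
[-0.0, 0.9, 0.7]
[-0.0, 1.0, 0.7]
[-0.0, 1.0, 0.6]
[-0.0, 1.0, 0.5]
```

Emit:
carry_out:
  motion: [0,0,0,0.0001,0.0007,0.001,1,0,0,0,0.0001,0.0008,0.0009,1,0,0,0,0.0001,0.0008,0.0009,1,0,0,0,0,0.0008,0.0008,1]

```text
time_s: 28.85
eef_pos: [0.5969, -0.156, 0.1446]
eef_rot: [0.118, 0.699, 0.119, -0.696]
wrist_force: [4.3, -0.9, 0.2]
opening: 0.275
```

```bash
python3 -c "
from m import *
step(2)
rel((0.612,-0.168,0.20),-70.5)"
```

```text
t 28.95 P [ 0.5969 -0.1561  0.1446] dP [-0.     -0.0002  0.    ] F [ 4.61 -0.78  0.21] |Fxy| [4.4, 4.9, 4.8]
C [ 0.6174 -0.1659] R0 20.19 phi 154.5 r 22.73 Fr 4.54 Ft -1.18
turn [-0.2  -0.24  0.03]
[0.0, 0.9, 0.8]
[0.0, 0.9, 0.7]
[0.0, 1.0, 0.7]
[-0.0, 1.0, 0.7]
[-0.0, 1.0, 0.6]
[-0.0, 1.0, 0.6]
[-0.0, 1.1, 0.5]
[-0.0, 1.1, 0.4]
[-0.0, 1.1, 0.4]
[-0.0, 1.1, 0.3]
t 28.95 pos [ 0.5969 -0.1561  0.1446] turn [-0.2  -0.24  0.03] shift [-0.0554  0.0162 -0.0106] F [ 4.7 -0.5  0.3] open 0.273
```

Full turn done with overlap. Now I back inward and lift out.

Emit:
carry_out:
  motion: [0,0,0,0,0.005,-0.005,1,0,0,0,0,0.005,-0.004,1,0,-0.2,0,-0.01,0.002,-0.001,1,0,0,0,-0.015,0,0,1,0,0,0,-0.015,0,0,1,0,0,0,-0.012,0,0,1,0,0,0,0,0,0,1]

```text
time_s: 29.65
eef_pos: [0.6073, -0.1636, 0.1981]
eef_rot: [-0.116, -0.693, -0.121, 0.701]
wrist_force: [0.5, -0.1, -1.1]
opening: 0.277
```

```bash
python3 -c "
from m import *
P,F,o=meas(4)
rel((0.438,0.2515,0.20),-70.5)
im=ctrl.camera('wrist')
for d in ctrl.landmark_of('wrist','tool_tip')+ctrl.landmark_of('wrist','tool_grip'):
    print(round(d['conf'],2),(towld('wrist',d['point'],o)-P).round(4))"
```

```text
t 29.85 P [ 0.6057 -0.1629  0.1945] dP [-0.0016  0.0008 -0.0036] F [ 0.41  0.35 -1.5 ] |Fxy| [0.5, 1.7, 0.9, 0.3, 1.0]
t 29.85 pos [ 0.6057 -0.1629  0.1945] turn [-0.19  0.8   0.72] shift [ 4.000e-04 -4.465e-01  2.120e-02] F [-0.9  0.3 -1.2] open 0.274
0.72 [-0.0004 -0.0003 -0.0509]
0.96 [-0.0029 -0.0016  0.0189]
```

Emit:
carry_out:
  motion: [0,0.4,0.35,-0.003,-0.025,0.001,1,0,0.4,0.35,-0.003,-0.045,0.002,1,0,0,0,-0.001,-0.046,0.002,1,0,0,0,-0.001,-0.046,0.002,1,0,0,0,-0.001,-0.046,0.002,1,0,0,0,-0.001,-0.046,0.002,1,0,0,0,0,-0.046,0.002,1,0,0,0,0,-0.046,0.002,1,0,0,0,0,-0.045,0.002,1,0,0,0,0,-0.03,0.002,1]

```text
time_s: 31.0
eef_pos: [0.4427, 0.2376, 0.2012]
eef_rot: [-0.115, -0.696, -0.116, 0.699]
wrist_force: [0.5, 1.0, -1.1]
opening: 0.276
```

```bash
python3 -c "
from m import *
P,F,o=meas(3)
rel((0.438,0.2515,0.17),-70.5)"
```

```text
t 31.15 P [0.4432 0.2367 0.2011] dP [ 0.0006 -0.0009 -0.0001] F [-0.74  0.33 -1.14] |Fxy| [1.1, 3.9, 1.1, 1.0]
t 31.15 pos [0.4432 0.2367 0.2011] turn [-0.63  0.22  0.1 ] shift [ 0.0311 -0.0157  0.    ] F [ 0.2 -1.  -1.6] open 0.272
```

Emit:
carry_out:
  motion: [-0.5,0.2,0.1,0.008,-0.006,0,1,0,0,0,0.01,-0.005,0,1,0,0,0,0.008,-0.002,0,1,0,0,0,0,0,0,1]

```text
time_s: 31.55
eef_pos: [0.4394, 0.2471, 0.1717]
eef_rot: [-0.118, -0.697, -0.118, 0.698]
wrist_force: [-0.6, 0.5, -0.8]
opening: 0.274
```

```bash
python3 -c "
from m import *
P,F,o=meas(3)
im=ctrl.camera('wrist');cv2.imwrite('pics/w5raw.png',im);cv2.imwrite('pics/w5.png',cv2.resize(im[40:300,130:390],None,fx=2.3,fy=2.3,interpolation=cv2.INTER_CUBIC))
for t in ['stand_mouth','tool_tip']:
  for d in ctrl.landmark_of('wrist',t): print(t,round(d['conf'],2),towld('wrist',d['point'],o).round(4))
im=ctrl.camera('top')
for t in ['stand_mouth','tool_tip']:
  for d in ctrl.landmark_of('top',t): print('top',t,round(d['conf'],2),towld('top',d['point'],o).round(4))
rel((0.438,0.2515,0.17),-70.5)"
```

```text
t 31.7 P [0.4405 0.2474 0.1735] dP [0.0011 0.0003 0.0018] F [-0.18  0.09 -0.89] |Fxy| [0.8, 0.3, 0.6, 0.4]
stand_mouth 0.97 [0.4316 0.2503 0.0436]
tool_tip 0.86 [0.4431 0.2486 0.1244]
top stand_mouth 0.83 [0.4387 0.2517 0.0408]
t 32.0 pos [0.4406 0.2478 0.1741] turn [-0.25 -0.14 -0.07] shift [ 0.0041 -0.0043  0.0013] F [-0.3 -0.2 -0.5] open 0.276
```

View pics/w5.png

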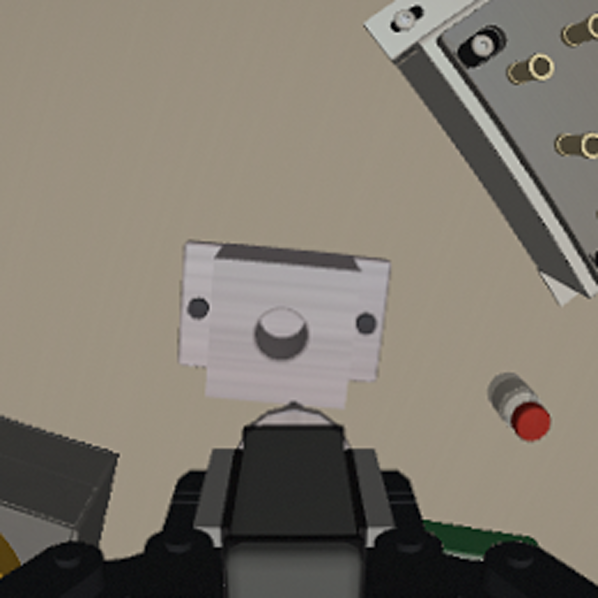

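The stand hole is clear at view px (281,333), with its edges at x 254–308. I'll compute its centre.

```bash
python3 -c "
from m import *
o=ctrl.get_obs()
o=dict(o,eef_pos=np.array([0.4405,0.2474,0.1735]))
f=lambda v,z: ray_wrist((v[0]/2.3+130,v[1]/2.3+40),z,o)
for v in [(281,334),(254,334),(308,334),(281,307),(281,361)]: print(f(v,.044).round(4))
h1,h2=f((198,308),.008),f((366,324),.008); print('foot holes mid',((h1+h2)/2).round(4))
"
```

```text
[0.4385 0.2515 0.044 ]
[0.4348 0.2621 0.044 ]
[0.4422 0.241  0.044 ]
[0.4494 0.2553 0.044 ]
[0.4274 0.2477 0.044 ]
foot holes mid [0.4372 0.2511 0.008 ]
```

Emit:
carry_out:
  motion: [-0.2,-0.1,0,0.018,-0.0025,0.0005,1,0,0,0,0.018,-0.0025,0.0005,1,0,0,0,0.018,0,0,1,0,0,0,0.009,0,0,1,0,0,0,0,0,0,1]

```text
time_s: 32.5
eef_pos: [0.44, 0.2529, 0.1114]
eef_rot: [0.12, 0.699, 0.119, -0.695]
wrist_force: [0.5, -0.3, -1.2]
opening: 0.273
```

```bash
python3 -c "
from m import *
P,F,o=meas(3)
rel((0.439,0.2525,0.09),-70.5)"
```

```text
t 32.65 P [0.4413 0.2533 0.1132] dP [0.0013 0.0004 0.0018] F [-0.01 -0.26 -1.14] |Fxy| [0.6, 0.5, 0.5, 0.3]
t 32.65 pos [0.4413 0.2533 0.1132] turn [-0.04 -0.52 -0.1 ] shift [ 0.0232 -0.0001  0.0026] F [-0.3  0.2 -0.6] open 0.272
```

Emit:
carry_out:
  motion: [0,-0.3,-0.1,0.002,0,0.0015,1,0,-0.2,0,0.005,0,0.001,1,0,0,0,0.005,0,0,1,0,0,0,0.005,0,0,1,0,0,0,0.004,0,0,1,0,0,0,0,0,0,1]

```text
time_s: 33.25
eef_pos: [0.4405, 0.2528, 0.0928]
eef_rot: [0.119, 0.698, 0.12, -0.696]
wrist_force: [-0.4, -0.4, -0.5]
opening: 0.273
```

```bash
python3 -c "
from m import *
P,F,o=meas(3)
rel((0.439,0.2525,0.062),-70.5)"
```

```text
t 33.4 P [0.441  0.253  0.0936] dP [0.0005 0.0002 0.0008] F [ 0.16 -0.61 -0.79] |Fxy| [0.6, 1.2, 0.1, 1.0]
t 33.4 pos [0.441  0.253  0.0936] turn [-0.04 -0.3  -0.01] shift [ 0.0316 -0.0002  0.0022] F [ 0.7 -0.7 -0.4] open 0.271
```

Emit:
carry_out:
  motion: [0,-0.2,0,0.001,0,0.0015,1,0,-0.1,0,0.004,0,0.0008,1,0,0,0,0.005,0,0.0003,1,0,0,0,0.005,0,0.0002,1,0,0,0,0.004,0,0,1,0,0,0,0.002,0,0,1,0,0,0,0,0,0,1]

```text
time_s: 34.1
eef_pos: [0.4382, 0.252, 0.0708]
eef_rot: [-0.12, -0.697, -0.119, 0.697]
wrist_force: [0.1, -0.1, -1.5]
opening: 0.278
```

```bash
python3 -c "
from m import *
P,F,o=meas(3)
rel((0.439,0.2525,0.062),-70.5)"
```

```text
t 34.25 P [0.4386 0.2521 0.0714] dP [0.0004 0.0001 0.0006] F [-0.25 -0.36 -1.8 ] |Fxy| [0.1, 0.9, 0.7, 0.8]
t 34.25 pos [0.4386 0.2521 0.0714] turn [-0.04 -0.05 -0.01] shift [ 0.0094 -0.0002 -0.0004] F [-0.1 -0.8 -0.9] open 0.271
```

Emit:
carry_out:
  motion: [0,0,0,0.003,0,0,1,0,0,0,0.002,0,0,1,0,0,0,0.001,0,0,1,0,0,0,0.001,0,0,1,0,0,0,0,0,0,1]

```text
time_s: 34.75
eef_pos: [0.4391, 0.2523, 0.0644]
eef_rot: [0.119, 0.698, 0.12, -0.696]
wrist_force: [-1.3, -0.4, -0.7]
opening: 0.274
```

```bash
python3 -c "
from m import *
P,F,o=meas(3)
rel((0.439,0.2525,0.062),-70.5)"
```

```text
t 34.9 P [0.4393 0.2524 0.0645] dP [0.0001 0.     0.0002] F [-0.75 -0.03 -1.21] |Fxy| [1.4, 1.0, 0.3, 0.6]
t 34.9 pos [0.4393 0.2524 0.0645] turn [-0.04 -0.14 -0.01] shift [ 0.0025 -0.0002  0.0002] F [-0.6 -0.2 -1.6] open 0.271
```

Emit:
carry_out:
  motion: [0,-0.1,0,0.001,0,0,1,0,0,0,0.0008,0,0,1,0,0,0,0.0007,0,0,1,0,0,0,0,0,0,1]

```text
time_s: 35.3
eef_pos: [0.4394, 0.2524, 0.062]
eef_rot: [0.12, 0.697, 0.119, -0.697]
wrist_force: [0.5, 0.8, -1.6]
opening: 0.273
```

```bash
python3 -c "
from m import *
P,F,o=meas(3)
rel((0.439,0.2525,0.062),-70.5)"
```

```text
t 35.45 P [0.4395 0.2524 0.0622] dP [0.0001 0.     0.0001] F [ 0.12  0.32 -1.3 ] |Fxy| [0.9, 0.7, 0.4, 0.2]
t 35.45 pos [0.4395 0.2524 0.0622] turn [-0.04 -0.06 -0.02] shift [ 0.0002 -0.0002  0.0005] F [ 0.2 -0.1 -1.2] open 0.274
```

Emit:
carry_out:
  motion: [0,0,0,0.0008,0,0,1,0,0,0,0.0008,0,0,1,0,0,0,0.0006,0,0,1]

```text
time_s: 35.75
eef_pos: [0.4397, 0.2525, 0.0614]
eef_rot: [0.12, 0.697, 0.119, -0.697]
wrist_force: [-2.7, -0.5, 5.2]
opening: 0.272
```

```bash
python3 -c "
from m import *
P,F,o=meas(3)
rel((0.439,0.2525,0.060),-70.5)"
```

```text
t 35.9 P [0.4397 0.2525 0.0614] dP [-0.  0.  0.] F [-3.04 -1.1   5.93] |Fxy| [2.7, 3.7, 3.1, 3.4]
t 35.9 pos [0.4397 0.2525 0.0614] turn [-0.02 -0.05 -0.03] shift [ 0.0014 -0.0002  0.0006] F [-3.1 -1.5  5.5] open 0.274
```

Emit:
carry_out:
  motion: [0,0,0,0,0,0,0.3,0,0,0,0,0,0,0.1,0,0,0,0,0,0,-0.3,0,0,0,0,0,0,-1,0,0,0,0,0,0,-1,0,0,0,0,0,0,-1]

```text
time_s: 36.5
eef_pos: [0.4404, 0.2527, 0.0618]
eef_rot: [0.12, 0.698, 0.12, -0.696]
wrist_force: [0.1, -0.6, 0.2]
opening: 0.997
```

```bash
python3 -c "
from m import *
P,F,o=meas(3)
rel((0.439,0.2525,0.060),-70.5)"
```

```text
t 36.65 P [0.4403 0.2527 0.0618] dP [-0. -0.  0.] F [-0.23 -0.48  0.26] |Fxy| [0.6, 1.1, 0.5, 0.7]
t 36.65 pos [0.4403 0.2527 0.0618] turn [-0.02 -0.14 -0.03] shift [ 0.0018 -0.0003  0.0013] F [-0.2 -0.7  0.9] open 0.996
```

Released with no residual force. Retreating straight up.

Emit:
carry_out:
  motion: [0,0,0,-0.01,0,0,-1,0,0,0,-0.025,0,0,-1,0,0,0,-0.03,0,0,-1,0,0,0,-0.03,0,0,-1,0,0,0,-0.03,0,0,-1,0,0,0,-0.01,0.01,0.02,-1,0,0,0,0,0.01,0.03,-1,0,0,0,0,0,0,-1]

```text
time_s: 37.45
eef_pos: [0.3986, 0.2163, 0.2071]
eef_rot: [0.12, 0.699, 0.12, -0.695]
wrist_force: [0.0, 0.1, -0.6]
opening: 1.0
```

```bash
python3 -c "
from m import *
P,F,o=meas(3)
im=ctrl.camera('wrist');s=ctrl.camera('scene')
a=cv2.resize(im[100:320,140:400],(500,423));b=cv2.resize(s[170:300,120:330],(500,310))
cv2.imwrite('pics/w6.png',cv2.resize(np.vstack([a,b]),None,fx=.8,fy=.8))
for c in ['wrist','scene']:
 for t in ['tool_grip','deburrer','vial_0','loupe','suction_cup_0']:
  for d in ctrl.landmark_of(c,t)[:1]: print(c,t,round(d['conf'],2),towld(c,d['point'],o).round(4))
"
```

```text
t 37.6 P [0.4012 0.2176 0.2072] dP [0.0027 0.0012 0.    ] F [-0.39  0.23  0.08] |Fxy| [0.1, 1.4, 0.9, 0.6]
wrist tool_grip 0.77 [0.4365 0.2508 0.0811]
wrist deburrer 0.64 [0.4386 0.2524 0.0119]
wrist vial_0 0.67 [ 0.4359  0.1293 -0.0023]
wrist loupe 0.64 [ 0.393  -0.0444  0.0007]
scene tool_grip 0.66 [0.4345 0.2493 0.0771]
scene deburrer 0.77 [0.4347 0.2526 0.0048]
scene vial_0 0.69 [4.387e-01 1.314e-01 4.000e-04]
scene loupe 0.72 [ 0.5124 -0.1523  0.0015]
scene suction_cup_0 0.58 [ 0.5131 -0.1558 -0.0019]
```

View pics/w6.png

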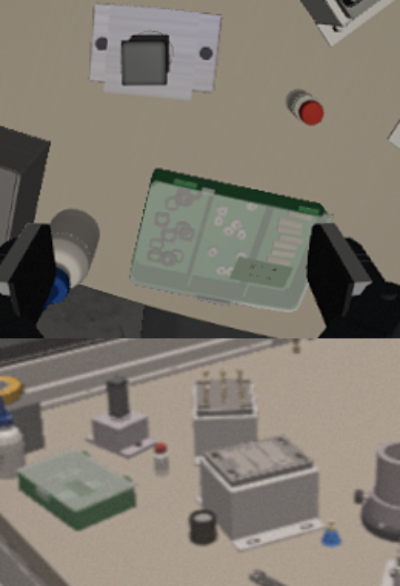

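The tool stands upright and home in its stand (scene px (118,400), wrist px (145,60)). The vial at (160,458), loupe at (202,525) and suction cup at (330,535) are in place. Handing in.

```bash
python3 -c "
from h import *
print(ctrl.hand_in())"
```

```text
the job is handed in; nothing more can be done
None
```

The job is done and handed in at about 38 s of the 72 s allowed.

- **Deburring:** I took the tool from its stand and set the blade about half a cone deep in the tube's mouth. From first touch at the thumbscrew I ran it counter-clockwise through just over a full turn. Once the working force was set, radial force at the stops between moves averaged 3.0–4.8 N. The highest single sideways force reading was 5.8 N, but force was not logged during the moves themselves.
- **Return:** I lowered the tool until the collar met the stand's top, where about 7 N of upward contact showed. I then let go and backed off.
- **Last checks:**
  - The pictures show the tool upright and seated in its stand.
  - The vial, loupe and suction cup are within detection error of where they started.
  - The wrist force is about zero.
- **One detection disagreed:** in the last scene picture the network placed the loupe at the suction cup's position. The wrist camera and the picture itself show the loupe in its original place.
- **Depth:** the blade's depth was set from the grasp height and agrees with the collar contact to about 1 mm. It was not measured at the rim, so I relied on the given 100–104 mm range.

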